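Turn a glazed pot stand face down on the banding wheel

ROBOT

A 6-joint arm with a two-finger parallel gripper is mounted at the origin on the work surface. World frame = base frame: x ahead of the robot, y to its left, z up, the work surface at z = 0. Lengths are in mm, angles in rad, forces in N, time in s.
With the tool pointing down it reaches from about 300 to 875 mm from the base axis. Payload 4.2 kg.
Tool frame: the origin (TCP) lies midway between the tips of the shut fingers; the grasp point (between the pads) lies 19 mm behind it; y points along the fingers, z is the direction in which the jaws open and shut, and the axes are right-handed (so a half turn about y gives the same grasp; the last joint's range is limited). The gripper opens to 85 mm and grips with 20 to 120 N. Pads are 22 mm wide; open, the fingers measure 114 mm over their backs; the gripper's body (76 mm by 85 mm) begins 54 mm behind the grasp point. The pads swing forward as they close: fully open they stand 13 mm farther back than shut.
Start: joints at [-1.204, 0.32, 1.565, -0, 1.257, -0.02], TCP at [216.909, -532.533, 231.338] pointing down, gripper open.
Joint ranges: [-3.11, 3.11], [-0.84, 2.01], [0.21, 2.61], [-1.34, 4.49], [0.05, 2.63], [-2.56, 2.56]. Speed limits (rad/s): [2.57, 2.57, 3.14, 3.14, 3.14, 3.14].

INTERFACE

Orientations are given as [roll, pitch, yaw] about the fixed x, y, z axes, in that order (R = Rz(yaw) Ry(pitch) Rx(roll)).
In Python, from rig import observe, camera, job_done gives the robot as it stands.
- The arm moves only by the tool move_arm, never from a script. Its argument "moves" is one flat list of numbers, 7 for each row, row after row: the shift along the world's x, y, z in cm, then the turn, a rotation vector about the world's x, y, z in degrees, then the opening, from 0 (shut) to 1 (fully open). In form: [x, y, z, ax, ay, az, fingers, x, y, z, ax, ay, az, fingers, ...]. A call has exactly 8 rows; each row shifts and turns the commanded pose from where the row before left it; what a row does not reach is not made up. A row lasts 1/12 s, in which the tool goes at most 41.7 mm and 7.16 degrees, less where a joint would pass 70% of its speed; a pose out of reach is approached as far as the arm can. A call with a gripper value outside its range is refused whole. The fingers move at their own pace and stop on an object; the grip force is fixed at half the most. Time passes only in rows, so rows that do not move let the fingers close, or fill a call up. It gives the time, the measured TCP pose, the force and the opening at its end, in the units of the state.
- observe(): the state, without advancing time (a new reading comes with each control period).
- camera(name): name is "side" or "top"; returns a dict with "pixels" (384x512x3 uint8, red, green, blue), "fx", "fy", "cx", "cy" (pixels), "pose" (4x4, takes a point from camera to world coordinates). Camera axes: x right, y down, z forward; pixel columns grow to the right and rows downward; lengths in mm; the calibration is good to about 2 mm. A picture is of the moment at which its call begins. There is no depth.
- job_done(): hands the job in, once; it reports no verdict.
The state is a dict: "time_s": time; "qpos": joint angles; "qvel": joint speeds; "joint_efforts": joint torques, N m; "ee_pos": TCP position; "eef_rot": TCP orientation; "wrist_force": force on the tool from outside, world axes, zero at the start; "wrist_torque": the same for the moment, N m; "opening": finger opening in mm.
Only numpy, scipy, OpenCV 4.12 (cv2) and the standard library are available. Lean on these libraries where they do the work, as an engineer would, in place of code of your own. Each camera call takes 0.05 s, during which the arm holds its last target.

TASK

Take the larger tile, the footed pot stand, from the grey easel, turn it over and lay it face down, feet up, roughly in the middle of the cork-topped banding wheel, so that felt can be stuck on its feet. Do not let it fall from a height, and leave the small sample tile on the easel and the amber jar where they are.

Things in the scene. Friction and masses are not known exactly. Their poses are not given: they have to be found in the camera images.
- stand_center (a point): Pot stand: tile 100 long x 60 wide x 10 mm, glazed white face, bare clay back with 4 feet 5 mm high. Point: centre of the plate without feet. Axes: x along its length, up as it stands; y across; z out of the glazed face. Starts on a short edge on a ledge 34 mm above the table, leaning back 15 deg on a 20 mm wide middle strip, face towards the robot and a little up; long edges free to grip.
- sample_center (a point): Small sample tile, 60 mm tall x 44 wide x 10 thick, white face, back without feet, standing the same way in the easel's other place, 130 mm beside the pot stand. Point: its centre; axes as for the pot stand. It stays where it is.
- wheel_top (a point): The banding wheel: a round turntable, locked so that it does not turn, 200 mm in diameter with a flat 192 mm cork top, 50 mm above the table. This point is the middle of its cork surface; z is up.
- jar_center (a point): A closed amber glass jar with a white cap, 64 mm in diameter, 75 mm tall, standing on the table beyond the wheel and the easel as seen from the robot. This point is its centre, 37.5 mm above the table. It stays where it is.
Things that resemble listed ones, but are neither listed nor needed, are in the scene too. Leave any pink or yellow look-alike of the part that bears stand_center alone.

How it is judged (in metres and radians):
At the end, for the whole second after the job is handed in: The pot stand lies at rest on the cork of the banding wheel, glazed face down (within 10 degrees) and feet up, its centre within 25 mm of the wheel's middle, any way round, released; the sample tile is still on the easel and the jar is where it was (angle between stand_center's own z axis and vertical above 2.97 rad and horizontal distance between stand_center and wheel_top below 0.025 m and z of stand_center in the frame of wheel_top below 0.01 m and linear speed of stand below 0.02 m/s and angular speed of stand below 0.1 rad/s and contact force between the fingers and stand below 0.1 N); the robot touches nothing.
It fails at once if the small sample tile is shifted by more than 20 mm (distance of sample_center from where it was at the start of the episode above 0.02 m).
It fails at once if the jar is shifted by more than 25 mm (distance of jar_center from where it was at the start of the episode above 0.025 m).
It fails at once if the pot stand falls freely faster than 1.1 m/s (a drop of about 60 mm or more; tipping over about its lower edge is slower) (linear speed of stand above 1.1 m/s and contact force between the fingers and stand below 0.1 N).
It also fails if it takes over 35 s, if anything falls off the work surface, if the arm or the gripper's body presses on something with over 40 N, if the wrist force passes 120 N, or if a joint passes its speed limit or range.

## Working session

There is one attempt and no reset: what is moved stays moved. The work goes in short steps, Python scripts to look and compute and a tool call to move; the robot and the scene stay as the last step left them, time stands still between calls to the robot, and variables do not carry over. Pictures are saved under pics/ and viewed, and the job is handed in when it is done.

Besides the shell and the picture viewer there is one more tool, called as name(argument=value, ...), one argument or row to a line, values as JSON. move_arm: Moves the arm, as the interface text tells. Its arguments: {"type":"object","properties":{"moves":{"type":"array"}},"required":["moves"]}

```bash
ls; mkdir -p pics; python3 - <<'E'
from rig import observe,camera
import cv2,numpy as np
print(observe())
for n in("side","top"):
    c=camera(n);cv2.imwrite(f"pics/{n}0.png",c["pixels"][:,:,::-1]);print(n,c["fx"],c["fy"],c["cx"],c["cy"],np.array(c["pose"]).round(4).tolist())
E
```

```text
pics
{'time_s': 0.0, 'qpos': array([-1.20397505e+00,  3.20288348e-01,  1.56571277e+00, -1.08149527e-05,
        1.25740256e+00, -2.00081824e-02]), 'qvel': array([-6.66385445e-05,  7.96620857e-04, -8.76050023e-04, -1.23978560e-03,
       -1.54897065e-04,  2.43731683e-03]), 'joint_efforts': array([ 5.46638094e-04, -4.15524244e+01, -2.34159350e+01,  1.29768409e-04,
        8.14966072e-03,  7.25514582e-06]), 'ee_pos': array([ 216.73661436, -532.0531457 ,  230.47120835]), 'eef_rot': array([-1.57260719e+00,  2.59527642e-05, -2.75475988e+00]), 'wrist_force': array([-0.04275307,  0.16409703, -0.66469651]), 'wrist_torque': array([-0.02991023, -0.03886483, -0.01649138]), 'opening': 85.51171397764956}
side 458.1459150175589 458.1459150175589 253.09988737719945 192.96279195387794 [[-0.781, -0.458, 0.4246, 95.5738], [-0.6244, 0.5844, -0.5182, 625.4321], [-0.0108, -0.6699, -0.7424, 903.1117], [0.0, 0.0, 0.0, 1.0]]
top 399.04703298142175 399.04703298142175 255.16524173600322 190.48156746713371 [[-0.0107, -0.9861, 0.1657, 389.9834], [-0.9999, 0.0085, -0.0141, 91.4649], [0.0125, -0.1658, -0.9861, 1073.7443], [0.0, 0.0, 0.0, 1.0]]
```

View pics/side0.png

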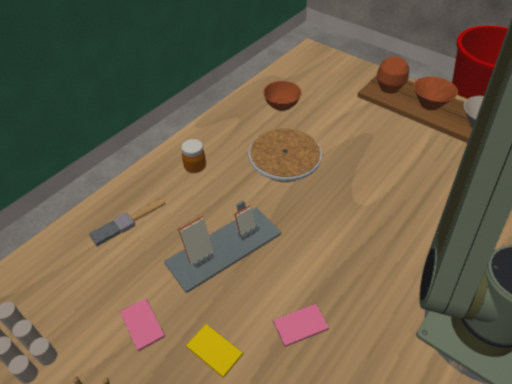

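View pics/top0.png

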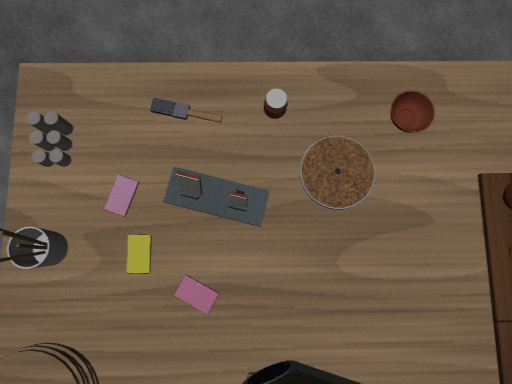

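The side view shows the pot stand at about (197,242), the sample at (246,221), the wheel at (285,153) and the jar at (193,156). In the top view the stand is at (188,184) and the wheel hub at (338,171). I'll zoom in next.

```bash
python3 - <<'E'
import cv2,numpy as np
a=cv2.imread("pics/side0.png")[200:290,160:290];b=cv2.imread("pics/top0.png")[160:230,155:275]
b=np.clip(b*1.8,0,255).astype(np.uint8)
cv2.imwrite("pics/za.png",cv2.resize(a,None,fx=6,fy=6,interpolation=cv2.INTER_CUBIC));cv2.imwrite("pics/zb.png",cv2.resize(b,None,fx=6,fy=6,interpolation=cv2.INTER_CUBIC))
E
```

```text
(no output)
```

View pics/za.png

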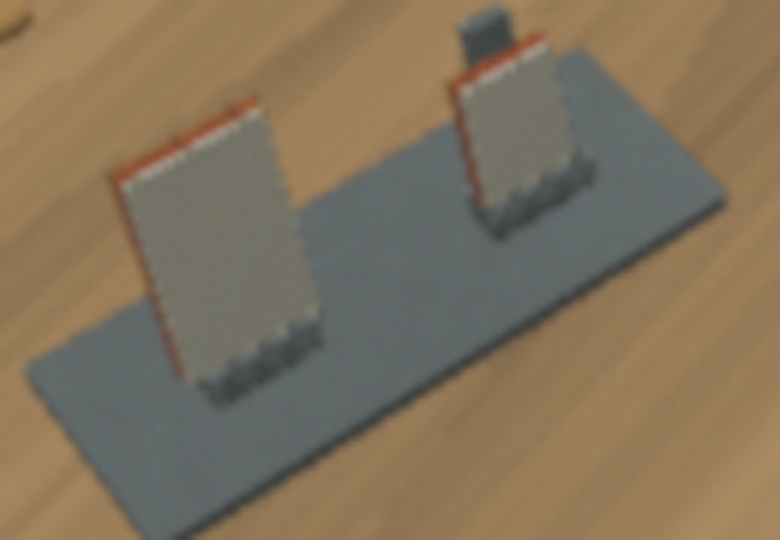

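View pics/zb.png

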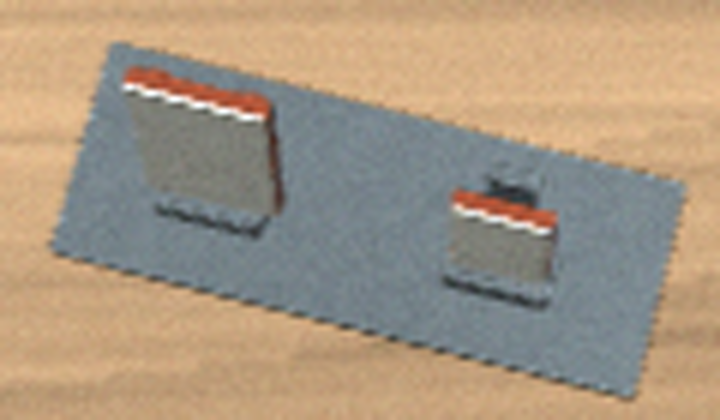

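```bash
cat > h.py <<'E'
import numpy as np
from rig import camera,observe
def cam(n):
    c=camera(n);c["pose"]=np.array(c["pose"]);return c
def proj(c,P):
    P=np.atleast_2d(P);R=c["pose"][:3,:3];t=c["pose"][:3,3];q=(P-t)@R
    return np.c_[c["fx"]*q[:,0]/q[:,2]+c["cx"],c["fy"]*q[:,1]/q[:,2]+c["cy"]]
def ray(c,uv,z):
    d=c["pose"][:3,:3]@np.array([(uv[0]-c["cx"])/c["fx"],(uv[1]-c["cy"])/c["fy"],1]);t=c["pose"][:3,3]
    return t+d*(z-t[2])/d[2]
E
python3 - <<'E'
from h import *
from scipy.optimize import least_squares
from scipy.spatial.transform import Rotation as Ro
import cv2
S=cam("side");T=cam("top")
def pix(a,o): return (np.array(a)+.5)/6-.5+o
loc=np.array([[50,30,5],[50,-30,5],[-50,30,5]])
s=pix([[123,190],[262,112],[184,382]],[160,200])
t=pix([[125,89],[267,121],[155,206]],[155,160])
def R(psi,tl=np.radians(15)):
    f=np.array([-np.cos(psi),-np.sin(psi),0]);u=np.array([0,0,1])
    z=np.cos(tl)*f+np.sin(tl)*u;x=np.cos(tl)*u-np.sin(tl)*f
    return np.c_[x,np.cross(z,x),z]
def res(p,wt=1):
    P=loc@R(p[3],p[4]).T+p[:3]
    return np.r_[(proj(S,P)-s).ravel(),(proj(T,P)-t).ravel()]
r=least_squares(res,[550,250,84,0,.26]);print(r.x,np.degrees(r.x[3:]),r.fun.round(1))
r=least_squares(lambda p:res(np.r_[p[:2],83.6,p[2],np.radians(15)]),[550,250,0]);print("fixed z,tilt",r.x,np.degrees(r.x[2]),r.fun.round(1))
for c,uv in((T,(338,171)),(S,(285,151.5))): print("hub",ray(c,uv,50))
# cork mask
for n,c,b in(("side",S,(285,153)),("top",T,(338,172))):
    im=c["pixels"][:,:,::-1].copy();hsv=cv2.cvtColor(im,cv2.COLOR_BGR2HSV)
    x,y=b;print(n,hsv[y+10,x+15],hsv[y+50,x+40])
# project circle overlay
for n,c in(("side",S),("top",T)):
    im=c["pixels"][:,:,::-1].copy()
    w=ray(T,(338,171),50);a=np.linspace(0,2*np.pi,60)
    im=cv2.resize(im,None,fx=4,fy=4)
    pts=(proj(c,w+96*np.c_[np.cos(a),np.sin(a),0*a])*4+1.5).round().astype(int)
    cv2.polylines(im,[pts],True,(255,255,0),1)
    x,y=proj(c,w)[0]*4;im2=im[int(y)-200:int(y)+200,int(x)-200:int(x)+200];cv2.imwrite(f"pics/w_{n}.png",im2)
a=cv2.hconcat([cv2.imread("pics/w_side.png"),cv2.imread("pics/w_top.png")]);cv2.imwrite("pics/w.png",a)
# jar, sample rough
print("jar cap",ray(T,(277,97),75),ray(S,(193,147),75))
print("easel corners z20?",[ray(T,pix(q,[155,160]),20).round() for q in([113,43],[685,183],[632,397],[52,247])])
print("sample top",[ray(T,pix(q,[155,160]),92).round() for q in([455,208],[550,230])])
E
```

```text
[ 5.73138787e+02  2.41941513e+02  8.62874538e+01 -2.26195829e-01
  2.61226639e-01] [-12.96006636  14.96718394] [-0.1 -0.   0.3 -1.   1.5  1.5 -0.4  0.2  0.4  0.2 -1.  -2.3]
fixed z,tilt [ 5.74084459e+02  2.41558737e+02 -2.26539475e-01] -12.97975581870293 [-0.2  0.4  0.2 -0.5  1.5  1.9  0.   0.   0.7  0.  -0.6 -2.5]
hub [ 612.07612844 -141.61564821   50.        ]
hub [ 610.15060935 -142.80412533   50.        ]
side [ 15 142 126] [ 16 107 153]
top [ 14 134  99] [ 16 101 104]
jar cap [807.93769711  16.75309663  75.        ] [799.84262188  17.09298444  75.        ]
easel corners z20? [array([634., 296.,  20.]), array([568.,  40.,  20.]), array([473.,  65.,  20.]), array([541., 321.,  20.])]
sample top [array([546., 139.,  92.]), array([536., 100.,  92.])]
```

View pics/w.png

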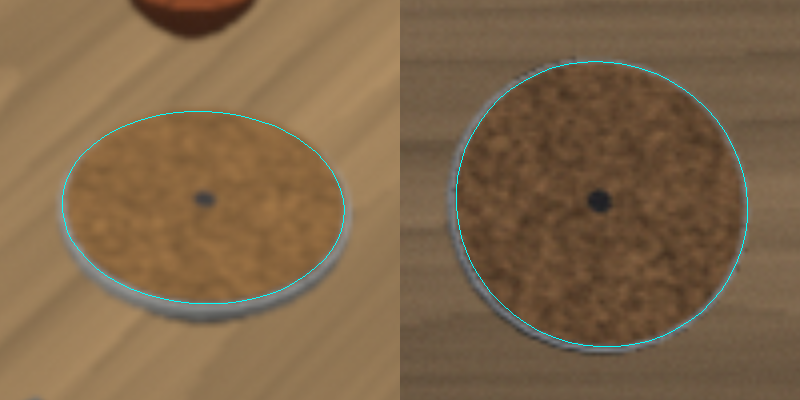

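```bash
cat >> h.py <<'E'
from scipy.spatial.transform import Rotation as Ro
def Rt(psi,tl=np.radians(15)):
    f=np.array([-np.cos(psi),-np.sin(psi),0]);u=np.array([0,0,1.])
    z=np.cos(tl)*f+np.sin(tl)*u;x=np.cos(tl)*u-np.sin(tl)*f
    return np.c_[x,np.cross(z,x),z]
E
python3 - <<'E'
from h import *
from scipy.optimize import least_squares
S=cam("side");T=cam("top")
def pix(a,o): return (np.array(a)+.5)/6-.5+o
loc=np.array([[50,30,5],[50,-30,5]])
s=pix([[123,190],[262,112]],[160,200]);t=pix([[125,89],[267,121]],[155,160])
def res(p):
    P=loc@Rt(p[3]).T+p[:3]
    return np.r_[(proj(S,P)-s).ravel(),(proj(T,P)-t).ravel()]
r=least_squares(res,[550,250,84,0]);print(r.x.round(1),np.degrees(r.x[3]),r.fun.round(1))
for psi in(-13,-14):
  p=np.radians(psi)
  r=least_squares(lambda q:res([q[0],q[1],83.6,p]),[550,250]);c=np.r_[r.x,83.6]
  R=Rt(p);b=np.radians(10);a=-R[:,0]*np.cos(b)+R[:,2]*np.sin(b)
  g=c+28*R[:,0]+0*R[:,2];tcp=g+25*a
  print(psi,c.round(1),r.fun.round(1),"a",a.round(3),"grip",g.round(1),"tcp",tcp.round(1),"pre",(tcp-100*a).round(1))
  M=np.c_[np.cross(a,R[:,1]),a,R[:,1]]
  R0=Ro.from_euler('xyz',observe()['eef_rot']);print((Ro.from_matrix(M)*R0.inv()).as_rotvec(degrees=True),Ro.from_matrix(M).as_euler('xyz'))
E
```

```text
[ 5.739e+02  2.422e+02  8.420e+01 -2.000e-01] -13.696221320331437 [-0.4  0.4  0.2 -0.3 -0.2 -0.1  0.4  0.2]
-13 [574.1 242.   83.6] [-0.3  0.6  0.1 -0.4 -0.2  0.   0.5  0. ] a [-0.412  0.095 -0.906] grip [581.1 240.4 110.6] tcp [570.8 242.8  88. ] pre [612.  233.3 178.6]
[ 32.89858501   2.59425898 141.90646323] [-1.57079633  0.43633231 -0.2268928 ]
-14 [574.1 242.2  83.6] [-0.4  0.4  0.2 -0.2 -0.1 -0.2  0.4  0.2] a [-0.41   0.102 -0.906] grip [581.1 240.4 110.6] tcp [570.9 243.   88. ] pre [611.9 232.7 178.6]
[ 32.78710182   2.29775788 140.93748135] [-1.57079633  0.43633231 -0.2443461 ]
```

move_arm(
  moves=[1.6, 3.2, 0, 0, 0, 6, 1, 1.6, 3.2, 0, 0, 0, 6, 1, 1.6, 3.2, 0, 0, 0, 6, 1, 1.6, 3.2, 0, 0, 0, 6, 1, 1.6, 3.2, 0, 0, 0, 6, 1, 1.6, 3.2, 0, 0, 0, 6, 1, 1.6, 3.2, 0, 0, 0, 6, 1, 1.6, 3.2, 0, 0, 0, 6, 1],
)

```text
time_s: 0.97
ee_pos: [345.3, -274.9, 231.5]
eef_rot: [-1.57, -0.0, -1.912]
wrist_force: [0.8, -0.0, 1.1]
opening: 85.2
```

move_arm(
  moves=[1.6, 3.2, 0, 0, 0, 6, 1, 1.6, 3.2, 0, 0, 0, 6, 1, 1.6, 3.2, 0, 0, 0, 6, 1, 1.6, 3.2, 0, 0, 0, 6, 1, 1.6, 3.2, 0, 0, 0, 6, 1, 1.6, 3.2, 0, 0, 0, 6, 1, 1.6, 3.2, 0, 0, 0, 6, 1, 1.6, 3.2, 0, 0, 0, 6, 1],
)

```text
time_s: 1.63
ee_pos: [473.4, -18.7, 231.5]
eef_rot: [-1.57, -0.0, -1.074]
wrist_force: [0.5, -0.5, -0.3]
opening: 85.2
```

move_arm(
  moves=[1.6, 3.2, 0, 0, 0, 6, 1, 1.6, 3.2, 0, 0, 0, 6, 1, 1.6, 3.2, 0, 0, 0, 6, 1, 1.6, 3.2, 0, 0, 0, 6, 1, 1.6, 3.2, 0, 0, 0, 6, 1, 1.6, 3.2, 0, 0, 0, 6, 1, 1.6, 3.2, 0, 0, 0, 6, 1, 1.6, 3.2, 0, 0, 0, 6, 1],
)

```text
time_s: 2.3
ee_pos: [601.3, 237.2, 231.2]
eef_rot: [-1.571, 0.0, -0.236]
wrist_force: [0.2, -0.2, 0.0]
opening: 85.2
```

move_arm(
  moves=[0.2, -0.07, -0.5, 0.74, 3.04, 0, 1, 0.2, -0.07, -0.5, 0.74, 3.04, 0, 1, 0.2, -0.07, -0.5, 0.74, 3.04, 0, 1, 0.2, -0.07, -0.5, 0.74, 3.04, 0, 1, 0.2, -0.07, -0.5, 0.74, 3.04, 0, 1, 0.2, -0.07, -0.5, 0.74, 3.04, 0, 1, 0.2, -0.07, -0.5, 0.74, 3.04, 0, 1, 0.2, -0.07, -0.5, 0.74, 3.04, 0, 1],
)

```text
time_s: 2.97
ee_pos: [617.2, 229.8, 191.0]
eef_rot: [-1.572, 0.439, -0.242]
wrist_force: [-1.3, 1.0, 0.6]
opening: 85.5
```

```bash
python3 - <<'E'
from h import *
import cv2
o=observe();print(o['ee_pos'],o['eef_rot'],o['qpos'])
p=o['ee_pos'];a=Ro.from_euler('xyz',o['eef_rot']).as_matrix()[:,1];print(a,np.array([570.8,242.9,88])-p)
ims=[]
for n in("side","top"):
    c=cam(n);x,y=proj(c,p)[0].astype(int);im=c["pixels"][:,:,::-1][max(0,y-70):y+80,max(0,x-65):x+65]
    ims.append(cv2.resize(im,(390,450),interpolation=cv2.INTER_CUBIC))
cv2.imwrite("pics/pre.png",cv2.hconcat(ims))
E
```

```text
[617.18446276 229.77327101 191.03464809] [-1.57186074  0.43921923 -0.24179804] [ 0.24331046  0.68417301  1.11708539  0.2012769   1.73144943 -1.09311018]
[-0.41311712  0.10078799 -0.90508344] [ -46.38446276   13.12672899 -103.03464809]
```

View pics/pre.png

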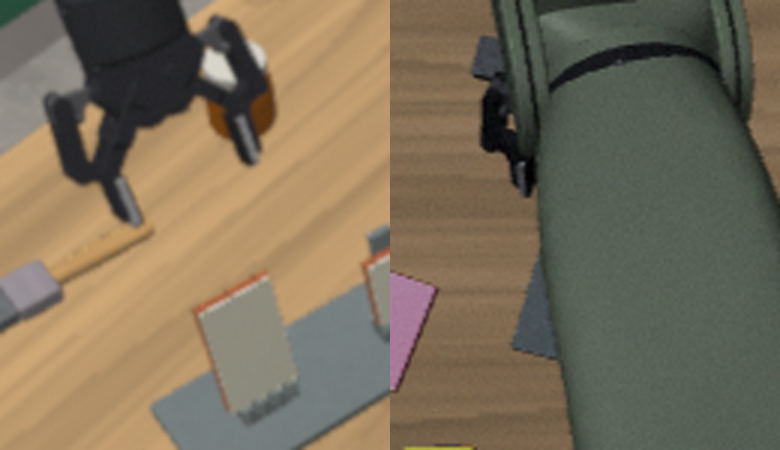

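The open fingers straddle the stand's line of descent: tips near (135,215) and (250,155) in the left crop, stand top near (230,290).

move_arm(
  moves=[-0.58, 0.16, -1.29, 0, 0, 0, 1, -0.58, 0.16, -1.29, 0, 0, 0, 1, -0.58, 0.16, -1.29, 0, 0, 0, 1, -0.58, 0.16, -1.29, 0, 0, 0, 1, -0.58, 0.16, -1.29, 0, 0, 0, 1, -0.58, 0.16, -1.29, 0, 0, 0, 1, -0.58, 0.16, -1.29, 0, 0, 0, 1, -0.58, 0.16, -1.29, 0, 0, 0, 1],
)

```text
time_s: 3.73
ee_pos: [570.0, 243.0, 88.4]
eef_rot: [-1.571, 0.435, -0.241]
wrist_force: [0.7, -0.0, 0.2]
opening: 85.9
```

```bash
python3 - <<'E'
from h import *
import cv2
o=observe();p=o['ee_pos'];print(p,o['wrist_force'])
c=cam("side");x,y=proj(c,p)[0].astype(int);im=c["pixels"][:,:,::-1][y-70:y+60,x-65:x+95].copy()
cv2.imwrite("pics/str.png",cv2.resize(im,None,fx=5,fy=4.5,interpolation=cv2.INTER_CUBIC))
E
```

```text
[569.98895528 243.03091735  88.40261496] [ 0.67356532 -0.03833862  0.21298339]
```

View pics/str.png

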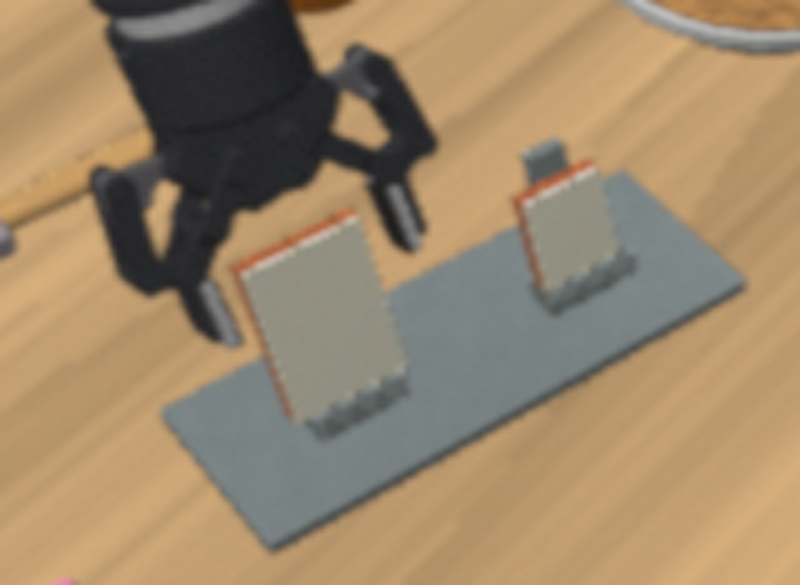

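Fingers straddle the stand evenly: tips at (230,340) and (410,245), stand edges between. Closing now.

move_arm(
  moves=[0, 0, 0, 0, 0, 0, 0, 0, 0, 0, 0, 0, 0, 0, 0, 0, 0, 0, 0, 0, 0, 0, 0, 0, 0, 0, 0, 0, 0, 0, 0, 0, 0, 0, 0, 0, 0, 0, 0, 0, 0, 0, 0, 0, 0, 0, 0, 0, 0, 0, 0, 0, 0, 0, 0, 0],
)

```text
time_s: 4.45
ee_pos: [571.2, 243.1, 89.5]
eef_rot: [-1.57, 0.435, -0.241]
wrist_force: [1.6, 0.3, 5.7]
opening: 59.4
```

```bash
python3 - <<'E'
from h import *
import cv2
o=observe();p=o['ee_pos'];print(p,o['eef_rot'],o['wrist_force'],o['opening'])
c=cam("side");x,y=proj(c,p)[0].astype(int);im=c["pixels"][:,:,::-1][y-70:y+60,x-65:x+95].copy()
cv2.imwrite("pics/grip.png",cv2.resize(im,None,fx=5,fy=4.5,interpolation=cv2.INTER_CUBIC))
E
```

```text
[571.23316031 243.08329933  89.53677688] [-1.57000529  0.43517884 -0.24127733] [1.58092892 0.27417464 5.73880899] 59.353114596921586
```

View pics/grip.png

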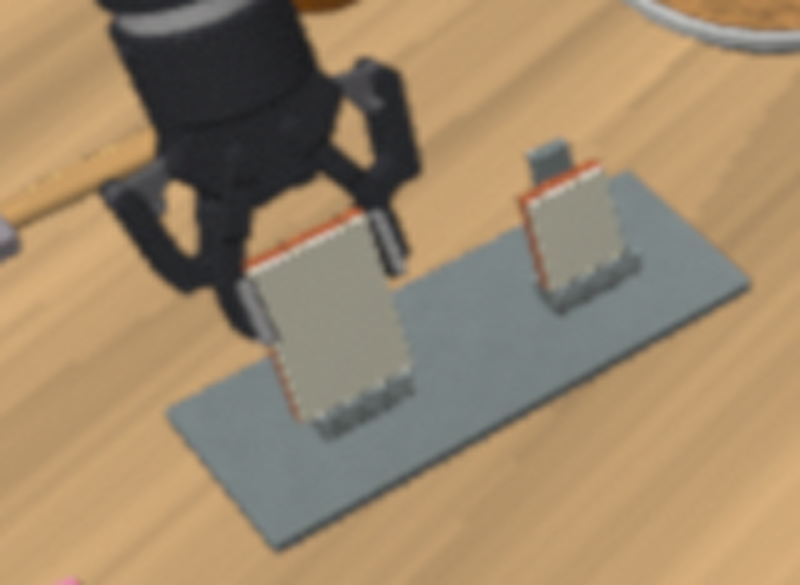

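The stand is held by both pads near its upper end, opening 59.4 mm, and the sample is unmoved. I'll lift straight up.

move_arm(
  moves=[0, 0, 0.5, 0, 0, 0, 0, 0, 0, 1, 0, 0, 0, 0, 0, 0, 1.5, 0, 0, 0, 0, 0, 0, 2, 0, 0, 0, 0, 0, 0, 2, 0, 0, 0, 0, 0, 0, 2, 0, 0, 0, 0, 0, 0, 2, 0, 0, 0, 0, 0, 0, 2, 0, 0, 0, 0],
)

```text
time_s: 5.17
ee_pos: [570.5, 242.3, 219.4]
eef_rot: [-1.573, 0.436, -0.242]
wrist_force: [0.8, -0.1, -1.3]
opening: 59.1
```

```bash
python3 - <<'E'
from h import *
import cv2
o=observe();p=o['ee_pos'];print(p,o['eef_rot'],o['wrist_force'],o['opening'])
c=cam("side");x,y=proj(c,p)[0].astype(int);im=c["pixels"][:,:,::-1][y-60:y+80,x-75:x+85].copy()
cv2.imwrite("pics/lift.png",cv2.resize(im,None,fx=5,fy=4.2,interpolation=cv2.INTER_CUBIC))
E
```

```text
[570.52457309 242.29540675 219.37285046] [-1.5726225   0.43635156 -0.24223728] [ 0.84246245 -0.09173273 -1.30256254] 59.1002408053338
```

View pics/lift.png

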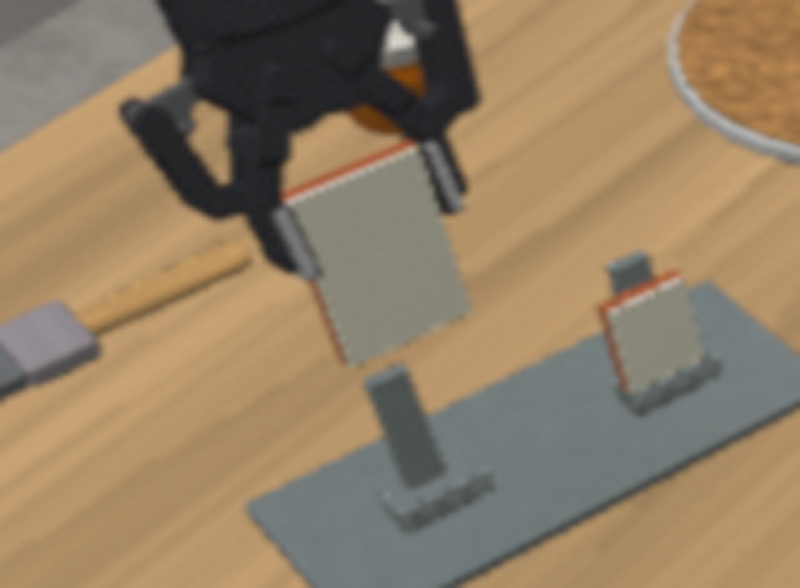

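```bash
cat >> h.py <<'E'
Rg=Ro.from_euler('xyz',[-1.57,.4352,-.2413]).as_matrix();pg=np.array([571.2,243.1,89.5])
R0=Rt(np.radians(-13.7));c0=np.array([574,242.1,83.6])
Rrel=Rg.T@R0;trel=Rg.T@(c0-pg)   # tile in tool
W=np.array([611.5,-142,50])
E
python3 - <<'E'
from h import *
print("c in tool",trel)
o=observe()
Rn=Ro.from_euler('xyz',o['eef_rot'])
for g in(12,15,18):
    gm=np.radians(g);ps=np.radians(-13.7)
    d=np.array([np.cos(ps),np.sin(ps),0]);u=np.array([0,0,1.])
    x=-d*np.cos(gm)+u*np.sin(gm); z=-(u*np.cos(gm)+d*np.sin(gm)) ; y=np.cross(z,x)
    Rf=np.c_[x,y,z]
    edge=W+50*d
    c=edge+50*x-5*z   # face edge (-50,.,+5) at edge
    Rtool=Rf@Rrel.T; tcp=c-Rtool@trel
    print(g,c.round(1),"tcp",tcp.round(1),"delta",(tcp-o['ee_pos']).round(1),"rv",(Ro.from_matrix(Rtool)*Rn.inv()).as_rotvec(degrees=True).round(2),"a",Rtool[:,1].round(3))
E
```

```text
c in tool [ 5.16952215  4.10279148 -0.30519294]
12 [ 613.6 -142.5   65.3] tcp [ 608.1 -140.8   62. ] delta [  36.3 -383.8 -161.7] rv [-22.03 -90.09  -0.1 ] a [ 0.902 -0.218 -0.374]
15 [ 614.4 -142.7   67.8] tcp [ 608.8 -141.    64.8] delta [  36.9 -383.9 -158.9] rv [-21.32 -87.17  -0.09] a [ 0.881 -0.213 -0.422]
18 [ 615.4 -142.9   70.2] tcp [ 609.6 -141.2   67.6] delta [  37.8 -384.1 -156.1] rv [-20.61 -84.26  -0.09] a [ 0.859 -0.208 -0.468]
```

move_arm(
  moves=[0.2, -2.4, 0, -1.33, -5.45, 0, 0, 0.2, -2.4, 0, -1.33, -5.45, 0, 0, 0.2, -2.4, 0, -1.33, -5.45, 0, 0, 0.2, -2.4, 0, -1.33, -5.45, 0, 0, 0.2, -2.4, 0, -1.33, -5.45, 0, 0, 0.2, -2.4, 0, -1.33, -5.45, 0, 0, 0.2, -2.4, 0, -1.33, -5.45, 0, 0, 0.2, -2.4, 0, -1.33, -5.45, 0, 0],
)

```text
time_s: 5.88
ee_pos: [585.9, 49.6, 218.5]
eef_rot: [-1.57, -0.351, -0.241]
wrist_force: [-0.1, -1.1, -2.6]
opening: 59.1
```

move_arm(
  moves=[0.2, -2.4, 0, -1.33, -5.45, 0, 0, 0.2, -2.4, 0, -1.33, -5.45, 0, 0, 0.2, -2.4, 0, -1.33, -5.45, 0, 0, 0.2, -2.4, 0, -1.33, -5.45, 0, 0, 0.2, -2.4, 0, -1.33, -5.45, 0, 0, 0.2, -2.4, 0, -1.33, -5.45, 0, 0, 0.2, -2.4, 0, -1.33, -5.45, 0, 0, 0.2, -2.4, 0, -1.33, -5.45, 0, 0],
)

```text
time_s: 6.55
ee_pos: [603.6, -105.7, 252.6]
eef_rot: [-1.575, -0.889, -0.262]
wrist_force: [5.0, -3.9, 4.5]
opening: 59.0
```

```bash
python3 - <<'E'
from h import *
import cv2
o=observe();p=o['ee_pos'];print(p,o['eef_rot'],o['wrist_force'],o['opening'],o['qpos'])
Rn=Ro.from_euler('xyz',o['eef_rot']).as_matrix();Rf=Rn@Rrel;c=p+Rn@trel
print("gamma",np.degrees(np.arcsin(Rf[2,0])),"z",Rf[:,2],"c",c)
ims=[]
L=np.array([[50,30,-5],[50,-30,-5],[-50,-30,-5],[-50,30,-5]])@Rf.T+c
for n in("side","top"):
    k=cam(n);x,y=proj(k,c)[0].astype(int);im=k["pixels"][:,:,::-1].copy()
    im=cv2.resize(im,None,fx=4,fy=4,interpolation=cv2.INTER_CUBIC)
    cv2.polylines(im,[(proj(k,L)*4+1.5).astype(int)],True,(255,255,0),1)
    x=max(x*4,200);y=max(y*4,250);ims.append(im[y-250:y+250,x-200:x+200])
cv2.imwrite("pics/flip.png",cv2.hconcat(ims))
E
```

```text
[ 603.55768538 -105.67497552  252.645544  ] [-1.57549626 -0.88924955 -0.26194586] [ 4.99610158 -3.90859417  4.5114888 ] 58.99685067672103 [-0.14099357  0.09140117  2.142206   -1.34520769  0.10109641 -0.15024861]
gamma 29.113847981760816 z [-0.47076442  0.12304315 -0.87363679] c [ 609.69576343 -107.65656392  254.07638474]
```

View pics/flip.png

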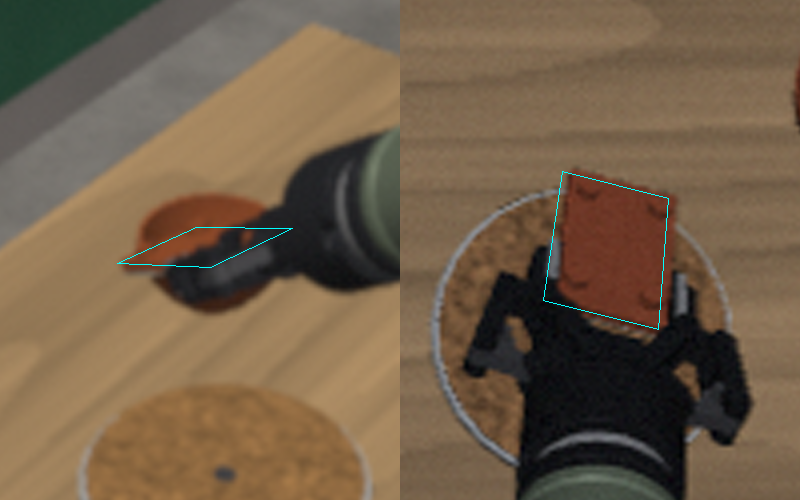

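The flip stopped short at the wrist limit (j4 = -1.34, j5 ≈ 0.1, near singular). In the top crop the stand is held face down, feet visible, centred near (615,250), tilted about 29°. I'll fit the kinematics to find a way round.

```bash
cat > kin.py <<'E'
import numpy as np, itertools
from scipy.optimize import least_squares
from scipy.spatial.transform import Rotation as Ro
Q=np.array([[-1.20397505,.320288348,1.56571277,0,1.25740256,-.0200081824],[.24331046,.68417301,1.11708539,.2012769,1.73144943,-1.09311018],[-0.14099357,0.09140117,2.142206,-1.34520769,0.10109641,-0.15024861]])
P=np.array([[216.737,-532.053,230.471],[617.184,229.773,191.035],[603.558,-105.675,252.646]])
E=np.array([[-1.57260719,2.6e-5,-2.75475988],[-1.57186074,.43921923,-.24179804],[-1.57549626,-.88924955,-.26194586]])
s4,s6=1,1
def rot(q,s4,s6):
    return Ro.from_euler('ZYZYZ',[q[0],q[1]+q[2],s4*q[3],q[4],s6*q[5]]).as_matrix()
def best():
    out=[]
    for s in itertools.product((1,-1),(1,-1)):
        A=[rot(q,*s) for q in Q];B=[Ro.from_euler('xyz',e).as_matrix() for e in E]
        M=A[0].T@B[0];err=max(np.degrees(Ro.from_matrix(B[i].T@A[i]@M).magnitude()) for i in range(3));out.append((err,s,M))
    return min(out,key=lambda t:t[0])
err,(s4,s6),M=best();M=np.round(M)
def wrist(q,k):
    a1,h0,L2,e,L4,L6=k
    v=np.array([a1,0,h0])+Ro.from_euler('y',q[1]).apply([0,0,L2])+Ro.from_euler('y',q[1]+q[2]).apply([e,0,L4])
    return Ro.from_euler('z',q[0]).apply(v)
def fk(q,k):
    R=rot(q,s4,s6);return wrist(q,k)+R[:,2]*k[5],R@M
def fit():
    return least_squares(lambda k:np.r_[np.concatenate([fk(q,k)[0]-p for q,p in zip(Q,P)]),1e-4*(k-np.array([0,330,400,0,400,250]))],[0,330,400,0,400,250])
r=fit();K=r.x
if __name__=="__main__": print(err,s4,s6,M,K.round(1),np.abs(r.fun[:9]).max())
E
python3 kin.py
```

```text
Traceback (most recent call last):
  File "kin.py", line 16, in <module>
    err,(s4,s6),M=best();M=np.round(M)
                  ~~~~^^
  File "kin.py", line 13, in best
    A=[rot(q,*s) for q in Q];B=[Ro.from_euler('xyz',e).as_matrix() for e in E]
       ~~~^^^^^^
  File "kin.py", line 9, in rot
    return Ro.from_euler('ZYZYZ',[q[0],q[1]+q[2],s4*q[3],q[4],s6*q[5]]).as_matrix()
           ~~~~~~~~~~~~~^^^^^^^^^^^^^^^^^^^^^^^^^^^^^^^^^^^^^^^^^^^^^^^
  File "scipy/spatial/transform/_rotation.pyx", line 1413, in scipy.spatial.transform._rotation.Rotation.from_euler
ValueError: Expected axis specification to be a non-empty string of upto 3 characters, got ZYZYZ
```

```bash
sed -i "s/    return Ro.from_euler('ZYZYZ'.*/    return (Ro.from_euler('ZYZ',[q[0],q[1]+q[2],s4*q[3]])*Ro.from_euler('YZ',[q[4],s6*q[5]])).as_matrix()/" kin.py; python3 kin.py
```

```text
0.0006176862678607615 1 1 [[-0.  0. -1.]
 [-1. -0.  0.]
 [-0.  1.  0.]] [-37.8 172.  613.2  44.3 455.4 340.8] 13.596508985810871
```

```bash
python3 - <<'E'
from kin import *
print(r.fun[:9].reshape(3,3).round(1))
for q,p in zip(Q,P):
    w=p-340*rot(q,1,1)[:,2]; print(np.degrees(np.arctan2(w[1],w[0])-q[0]), Ro.from_euler('z',-q[0]).apply(w))
for L in (200,250,300): print(L,[Ro.from_euler('z',-q[0]).apply(p-L*rot(q,1,1)[:,2]).round(1).tolist() for q,p in zip(Q,P)])
E
```

```text
[[-10.9  -3.7  -0.6]
 [  2.   -6.8   0.5]
 [ -1.8 -13.6   0.1]]
1.1454674229071038 [575.00510879  11.49713628 570.47044243]
0.5285042624022618 [782.42846396   7.21743399 498.76336988]
2.227704269683248 [350.50002371  13.63458353 466.84193554]
200 [[574.8, 11.5, 430.5], [729.7, 34.8, 372.1], [458.3, -0.1, 378.6]]
250 [[574.8, 11.5, 480.5], [748.5, 25.0, 417.3], [419.8, 4.8, 410.1]]
300 [[574.9, 11.5, 530.5], [767.4, 15.1, 462.6], [381.3, 9.7, 441.6]]
```

```bash
cat > kin2.py <<'E'
from kin import *
def fk(q,k):
    R=rot(q,1,1);v=np.array([k[0],k[6],k[1]])+Ro.from_euler('y',q[1]).apply([0,0,k[2]])+Ro.from_euler('y',q[1]+q[2]).apply([k[3],0,k[4]])
    return Ro.from_euler('z',q[0]).apply(v)+R[:,2]*k[5],R@M
k0=np.array([0,330,400,0,400,320,11.5])
rr=least_squares(lambda k:np.r_[np.concatenate([fk(q,k)[0]-p for q,p in zip(Q,P)]),1e-3*(k-k0)],k0);K=rr.x
lo=np.array([-3.11,-.84,.21,-1.34,.05,-2.56]);hi=np.array([3.11,2.01,2.61,4.49,2.63,2.56])
def ik(p,R,q0):
    def f(q):
        a,B=fk(q,K);return np.r_[(a-p)/100,Ro.from_matrix(B@R.T).as_rotvec()]
    s=least_squares(f,np.clip(q0,lo+.001,hi-.001),bounds=(lo,hi));return s.x,np.abs(s.fun).max()
E
python3 - <<'E'
from kin2 import *
from h import *
print(K.round(1),np.abs(rr.fun[:9]).max())
gm=np.radians(15);u=np.array([0,0,1.])
for az in range(-90,181,15):
    ps=np.radians(az);d=np.array([np.cos(ps),np.sin(ps),0])
    x=-d*np.cos(gm)+u*np.sin(gm);z=-(u*np.cos(gm)+d*np.sin(gm));Rf=np.c_[x,np.cross(z,x),z]
    c=W+50*d+50*x-5*z;Rtool=Rf@Rrel.T;tcp=c-Rtool@trel
    res=[]
    for j4 in(-.8,0,.8,1.6,2.4,3.1,3.9):
      for j6 in(-1.5,0,1.5):
        q,e=ik(tcp,Rtool,np.array([-.2,.3,1.8,j4,.8,j6]))
        if e<.01: res.append(tuple(q.round(2)))
    print(az,tcp.round(),sorted(set(res)))
E
```

```text
[  0.  140.3 591.8  25.2 417.  318.3  11.5] 0.002344476171117549
-90 [ 612. -139.   65.] [(np.float64(0.22), np.float64(0.78), np.float64(1.77), np.float64(-1.15), np.float64(1.33), np.float64(0.98))]
-75 [ 611. -139.   65.] []
-60 [ 610. -139.   65.] []
-45 [ 610. -140.   65.] [(np.float64(0.13), np.float64(0.64), np.float64(2.31), np.float64(4.14), np.float64(1.02), np.float64(1.4))]
-30 [ 609. -140.   65.] [(np.float64(-0.02), np.float64(0.64), np.float64(2.43), np.float64(3.66), np.float64(1.07), np.float64(1.53))]
-15 [ 609. -141.   65.] [(np.float64(-0.23), np.float64(0.64), np.float64(2.48), np.float64(3.17), np.float64(1.11), np.float64(1.57))]
0 [ 609. -142.   65.] [(np.float64(-0.45), np.float64(0.63), np.float64(2.45), np.float64(2.68), np.float64(1.08), np.float64(1.6))]
15 [ 609. -142.   65.] [(np.float64(-0.61), np.float64(0.64), np.float64(2.34), np.float64(2.2), np.float64(1.04), np.float64(1.72))]
30 [ 609. -143.   65.] [(np.float64(-0.7), np.float64(0.67), np.float64(2.19), np.float64(1.77), np.float64(1.06), np.float64(1.89))]
45 [ 609. -144.   65.] [(np.float64(-0
[... 614 characters left out ...]
5), np.float64(2.17))]
120 [ 613. -145.   65.] [(np.float64(-0.49), np.float64(1.04), np.float64(1.08), np.float64(0.56), np.float64(2.02), np.float64(2.09))]
135 [ 613. -144.   65.] [(np.float64(-0.42), np.float64(1.1), np.float64(0.94), np.float64(0.41), np.float64(2.17), np.float64(1.97))]
150 [ 614. -144.   65.] [(np.float64(-0.33), np.float64(1.14), np.float64(0.84), np.float64(0.22), np.float64(2.28), np.float64(1.8))]
165 [ 614. -143.   65.] [(np.float64(-0.25), np.float64(1.16), np.float64(0.8), np.float64(0.01), np.float64(2.32), np.float64(1.58))]
180 [ 614. -142.   65.] [(np.float64(-0.17), np.float64(1.15), np.float64(0.82), np.float64(-0.21), np.float64(2.29), np.float64(1.36))]
```

```bash
python3 - <<'E'
from kin2 import *
from h import *
o=observe();p=o['ee_pos'].copy();R=Ro.from_euler('xyz',o['eef_rot']);q=o['qpos']
def run(n,dp,rv,name):
    global p,R,q
    mx=0
    for i in range(n):
        p=p+np.array(dp)*10;R=Ro.from_rotvec(rv,degrees=True)*R
        qn,e=ik(p,R.as_matrix(),q);mx=max(mx,np.abs(qn-q).max()*12);q=qn
        if i%4==3 or e>.01: print(name,i,p.round(),q.round(2),round(e,3))
    print("max rad/s",mx, "a",R.as_matrix()[:,1].round(3))
run(8,[.1,-.4,-.1],[1.19,4.86,0],"A")
run(16,[0,0,0],[0,0,-5.7],"B")
ax=Ro.from_euler('z',-91.2,degrees=True).apply([.237,.971,0]);print(ax*6.75)
run(8,[0,0,0],-ax*6.75,"C")
run(8,[0,0,-1.9],[0,0,0],"D")
E
```

```text
A 3 [ 608. -126.  253.] [-0.2   0.15  1.86 -0.09  0.59 -1.44] 0.0
A 7 [ 612. -142.  249.] [-0.23  0.3   1.57 -0.03  1.08 -1.53] 0.0
max rad/s 10.64915476527605 a [ 0.183 -0.074 -0.98 ]
B 3 [ 612. -142.  249.] [-0.19  0.31  1.54 -0.12  1.12 -1.06] 0.0
B 7 [ 612. -142.  249.] [-0.16  0.34  1.5  -0.18  1.2  -0.62] 0.0
B 11 [ 612. -142.  249.] [-0.15  0.38  1.44 -0.2   1.3  -0.21] 0.0
B 15 [ 612. -142.  249.] [-0.15  0.42  1.38 -0.2   1.4   0.17] 0.0
max rad/s 1.431646517939825 a [-0.078 -0.181 -0.98 ]
[ 6.51930991 -1.736661    0.        ]
C 3 [ 612. -142.  249.] [ 0.05  0.51  1.4  -0.62  1.52  0.46] 0.0
C 7 [ 612. -142.  249.] [ 0.18  0.65  1.44 -0.96  1.72  0.67] 0.0
max rad/s 1.3609362923525865 a [-0.261 -0.87  -0.418]
D 3 [ 612. -142.  173.] [ 0.18  0.73  1.5  -0.95  1.64  0.79] 0.0
D 7 [ 612. -142.   97.] [ 0.18  0.82  1.54 -0.95  1.56  0.89] 0.0
max rad/s 0.3569391540415503 a [-0.261 -0.87  -0.418]
```

move_arm(
  moves=[0, 0, 0, 0.36, 1.46, 0, 0, 0, -0.2, 0, 0.6, 2.43, 0, 0, 0.1, -0.4, 0, 1.19, 4.86, 0, 0, 0.1, -0.4, 0, 1.19, 4.86, 0, 0, 0.1, -0.5, 0, 1.43, 5.83, 0, 0, 0.1, -0.6, 0, 1.43, 5.83, 0, 0, 0.1, -0.6, 0, 1.43, 5.83, 0, 0, 0.1, -0.6, 0, 1.43, 5.83, 0, 0],
)

```text
time_s: 7.32
ee_pos: [608.0, -146.0, 258.1]
eef_rot: [-1.64, -0.453, -0.251]
wrist_force: [-0.2, -1.0, -1.3]
opening: 59.2
```

```bash
python3 - <<'E'
from h import *
o=observe();print(o['ee_pos'],o['eef_rot'],o['qpos'],o['opening'],Ro.from_euler('xyz',o['eef_rot']).as_matrix().round(3).tolist())
E
```

```text
[ 608.01003897 -145.98344151  258.10095013] [-1.63996324 -0.45288378 -0.25077427] [-0.20976784  0.18583916  1.76550095 -0.12868735  0.74439345 -1.43889599] 59.20784880450643 [[0.871, 0.406, 0.277], [-0.223, -0.175, 0.959], [0.438, -0.897, -0.062]]
```

move_arm(
  moves=[0, 0, 0, 0, 0, -5.7, 0, 0, 0, 0, 0, 0, -5.7, 0, 0, 0, 0, 0, 0, -5.7, 0, 0, 0, 0, 0, 0, -5.7, 0, 0, 0, 0, 0, 0, -5.7, 0, 0, 0, 0, 0, 0, -5.7, 0, 0, 0, 0, 0, 0, -5.7, 0, 0, 0, 0, 0, 0, -5.7, 0],
)

```text
time_s: 7.98
ee_pos: [608.6, -146.2, 257.5]
eef_rot: [-1.643, -0.459, -1.052]
wrist_force: [0.1, 0.5, -1.1]
opening: 59.3
```

move_arm(
  moves=[0, 0, 0, 0, 0, -5.7, 0, 0, 0, 0, 0, 0, -5.7, 0, 0, 0, 0, 0, 0, -5.7, 0, 0, 0, 0, 0, 0, -5.7, 0, 0, 0, 0, 0, 0, -5.7, 0, 0, 0, 0, 0, 0, -5.7, 0, 0, 0, 0, 0, 0, -5.7, 0, 0, 0, 0, 0, 0, -5.7, 0],
)

```text
time_s: 8.65
ee_pos: [609.2, -146.1, 257.5]
eef_rot: [-1.642, -0.46, -1.847]
wrist_force: [-0.2, -0.7, -1.0]
opening: 59.1
```

```bash
cat > tgt.py <<'E'
from h import *
def target(az,g,rise=0):
    gm=np.radians(g);u=np.array([0,0,1.]);ps=np.radians(az);d=np.array([np.cos(ps),np.sin(ps),0])
    x=-d*np.cos(gm)+u*np.sin(gm);z=-(u*np.cos(gm)+d*np.sin(gm));Rf=np.c_[x,np.cross(z,x),z]
    c=W+50*d+50*x-5*z;Rtool=Rf@Rrel.T;return c-Rtool@trel+[0,0,rise],Rtool
E
python3 - <<'E'
from tgt import *
from kin2 import ik
o=observe();q=o['qpos'];p=o['ee_pos'];R=Ro.from_euler('xyz',o['eef_rot']);print(p,q)
tp,tR=target(-105,15,100);rv=(Ro.from_matrix(tR)*R.inv()).as_rotvec(degrees=True)
print("d",tp-p,"rv",rv,np.linalg.norm(rv))
for i in range(8):
    f=(i+1)/8;q2,e=ik(p+(tp-p)*f,(Ro.from_rotvec(rv*f,degrees=True)*R).as_matrix(),q);print(q2.round(2),e.round(3),(np.abs(q2-q).max()*12).round(2));q=q2
E
```

```text
[ 609.20173677 -146.08020785  257.49389348] [-0.04214717  0.47537776  1.33763026 -0.42737108  1.52359227  0.3137465 ]
d [  3.34730061   6.80369361 -92.68048777] rv [-38.13053315   7.32821625   3.77892624] 39.0118007180742
[-0.01  0.49  1.37 -0.5   1.52  0.37] 0.0 0.91
[ 0.03  0.52  1.39 -0.58  1.51  0.43] 0.0 0.89
[ 0.06  0.54  1.42 -0.65  1.51  0.5 ] 0.0 0.86
[ 0.09  0.57  1.45 -0.72  1.52  0.56] 0.0 0.83
[ 0.12  0.61  1.47 -0.78  1.54  0.62] 0.0 0.79
[ 0.14  0.64  1.49 -0.85  1.55  0.68] 0.0 0.75
[ 0.17  0.68  1.51 -0.91  1.58  0.74] 0.0 0.71
[ 0.18  0.73  1.53 -0.96  1.61  0.8 ] 0.0 0.69
```

move_arm(
  moves=[0.04, 0.09, -1.16, -4.77, 0.92, 0.47, 0, 0.04, 0.09, -1.16, -4.77, 0.92, 0.47, 0, 0.04, 0.09, -1.16, -4.77, 0.92, 0.47, 0, 0.04, 0.09, -1.16, -4.77, 0.92, 0.47, 0, 0.04, 0.09, -1.16, -4.77, 0.92, 0.47, 0, 0.04, 0.09, -1.16, -4.77, 0.92, 0.47, 0, 0.04, 0.09, -1.16, -4.77, 0.92, 0.47, 0, 0.04, 0.09, -1.16, -4.77, 0.92, 0.47, 0],
)

```text
time_s: 9.32
ee_pos: [612.8, -138.7, 164.5]
eef_rot: [-1.566, -1.139, -1.83]
wrist_force: [-0.1, 0.6, -1.9]
opening: 58.8
```

```bash
cat > look.py <<'E'
from tgt import *
import cv2,sys
def look(name,z=4):
    o=observe();p=o['ee_pos'];print(p.round(1),o['wrist_force'].round(1),round(o['opening'],1),o['qpos'].round(2))
    Rn=Ro.from_euler('xyz',o['eef_rot']).as_matrix();Rf=Rn@Rrel;c=p+Rn@trel
    print("gamma",np.degrees(np.arcsin(Rf[2,0])).round(1),"ztile",Rf[:,2].round(3),"c",c.round(1))
    L=np.array([[50,30,-5],[50,-30,-5],[-50,-30,-5],[-50,30,-5]])@Rf.T+c
    print("corners face z",(np.array([[50,30,5],[50,-30,5],[-50,-30,5],[-50,30,5]])@Rf.T+c)[:,2].round(1))
    ims=[]
    for n in("side","top"):
        k=cam(n);x,y=proj(k,c)[0].astype(int);im=cv2.resize(k["pixels"][:,:,::-1],None,fx=z,fy=z,interpolation=cv2.INTER_CUBIC)
        cv2.polylines(im,[(proj(k,L)*z+z/2-.5).astype(int)],True,(255,255,0),1)
        x=max(x*z,200);y=max(y*z,250);ims.append(im[y-250:y+250,x-200:x+200])
    cv2.imwrite(f"pics/{name}.png",cv2.hconcat(ims))
    return o
E
python3 - <<'E'
from look import *
o=look("over")
for g in(12,15):
  tp,tR=target(-105,g,0);rv=(Ro.from_matrix(tR)*Ro.from_euler('xyz',o['eef_rot']).inv()).as_rotvec(degrees=True);print(g,tp-o['ee_pos'],rv)
E
```

```text
[ 612.8 -138.7  164.5] [-0.1  0.6 -1.9] 58.8 [ 0.19  0.73  1.53 -0.96  1.6   0.8 ]
gamma 14.8 ztile [ 0.064  0.247 -0.967] c [ 611.  -144.3  167.5]
corners face z [175.4 175.5 149.9 149.9]
12 [-8.51245506e-02  8.89711494e-02 -1.02490692e+02] [-2.71953168  0.68372144 -0.32845453]
15 [ -0.26701562  -0.58985557 -99.70170419] [ 0.18046778 -0.08441084 -0.32944645]
```

View pics/over.png

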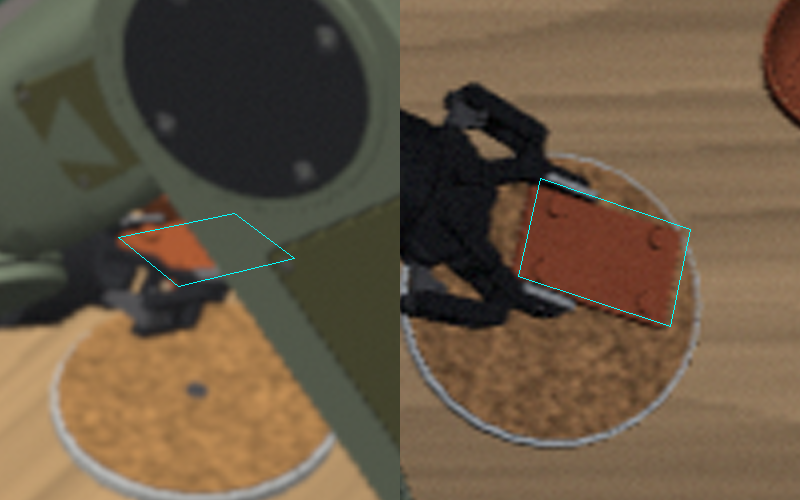

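The stand is held feet up over the wheel and matches the predicted outline (top crop, centre near (605,252)). Lowering now.

move_arm(
  moves=[0, 0, -2, 0, 0, 0, 0, 0, 0, -2, 0, 0, 0, 0, 0, 0, -2, 0, 0, 0, 0, 0, 0, -1.5, 0, 0, 0, 0, 0, 0, -1, 0, 0, 0, 0, 0, 0, -0.6, 0, 0, 0, 0, 0, 0, -0.3, 0, 0, 0, 0, 0, 0, 0, 0, 0, 0, 0],
)

```text
time_s: 10.08
ee_pos: [612.5, -140.0, 71.6]
eef_rot: [-1.564, -1.136, -1.836]
wrist_force: [-0.6, -0.1, -1.9]
opening: 59.6
```

```bash
python3 - <<'E'
from look import *
o=look("low",5)
E
```

```text
[ 612.5 -140.    71.6] [-0.6 -0.1 -1.9] 59.6 [ 0.18  0.84  1.57 -0.96  1.51  0.93]
gamma 15.0 ztile [ 0.067  0.25  -0.966] c [ 610.7 -145.6   74.5]
corners face z [82.6 82.6 56.8 56.8]
```

View pics/low.png

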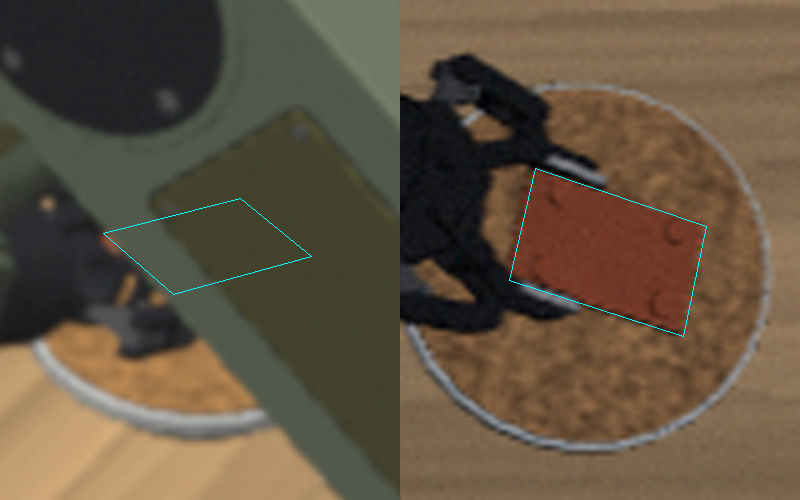

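move_arm(
  moves=[0, 0, -0.2, 0, 0, 0, 0, 0, 0, -0.2, 0, 0, 0, 0, 0, 0, -0.1, 0, 0, 0, 0, 0, 0, -0.1, 0, 0, 0, 0, 0, 0, -0.05, 0, 0, 0, 0, 0, 0, 0, 0, 0, 0, 0, 0, 0, 0, 0, 0, 0, 0, 0, 0, 0, 0, 0, 0, 0],
)

```text
time_s: 10.85
ee_pos: [612.4, -139.9, 65.2]
eef_rot: [-1.564, -1.136, -1.836]
wrist_force: [-0.2, 0.8, 0.1]
opening: 59.6
```

move_arm(
  moves=[0, 0.02, -0.07, -0.73, 0.19, 0, 0, 0, 0.02, -0.07, -0.73, 0.19, 0, 0, 0, 0.02, -0.07, -0.73, 0.19, 0, 0, 0, 0.02, -0.07, -0.73, 0.19, 0, 0, 0, 0, 0, 0, 0, 0, 0, 0, 0, 0, 0, 0, 0, 0, 0, 0, 0, 0, 0, 0, 0, 0, 0, 0, 0, 0, 0, 0],
)

```text
time_s: 11.52
ee_pos: [612.5, -139.1, 62.3]
eef_rot: [-1.562, -1.189, -1.838]
wrist_force: [1.2, -0.4, 1.7]
opening: 59.0
```

The far edge is touching lightly (about 3 N). Opening.

move_arm(
  moves=[0, 0, 0, 0, 0, 0, 0.85, 0, 0, 0, 0, 0, 0, 1, 0, 0, 0, 0, 0, 0, 1, 0, 0, 0, 0, 0, 0, 1, 0, 0, 0, 0, 0, 0, 1, 0, 0, 0, 0, 0, 0, 1, 0, 0, 0, 0, 0, 0, 1, 0, 0, 0, 0, 0, 0, 1],
)

```text
time_s: 12.18
ee_pos: [612.3, -139.0, 62.1]
eef_rot: [-1.563, -1.189, -1.837]
wrist_force: [-0.5, 0.4, -0.6]
opening: 85.3
```

```bash
python3 - <<'E'
from look import *
o=look("rel",5)
E
```

```text
[ 612.3 -139.    62.1] [-0.5  0.4 -0.6] 85.3 [ 0.19  0.88  1.57 -0.99  1.54  0.96]
gamma 12.0 ztile [ 0.054  0.2   -0.978] c [ 610.5 -144.5   65.4]
corners face z [70.8 70.8 50.1 50.1]
```

View pics/rel.png

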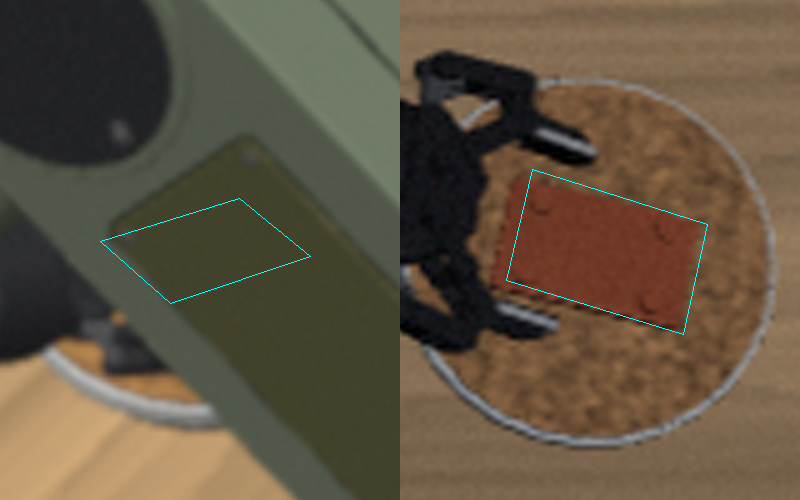

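The stand has dropped flat, feet up, and the fingers are open clear of both long edges (top crop, stand centred near (600,252)). I'll retract along the tool axis, then up.

move_arm(
  moves=[0.12, 0.45, 0.18, 0, 0, 0, 1, 0.24, 0.9, 0.37, 0, 0, 0, 1, 0.24, 0.9, 0.37, 0, 0, 0, 1, 0.24, 0.9, 0.37, 0, 0, 0, 1, 0.24, 0.9, 0.37, 0, 0, 0, 1, 0.24, 0.9, 0.6, 0, 0, 0, 1, 0.24, 0.9, 1, 0, 0, 0, 1, 0.12, 0.5, 1.5, 0, 0, 0, 1],
)

```text
time_s: 12.95
ee_pos: [629.3, -74.0, 109.8]
eef_rot: [-1.567, -1.189, -1.832]
wrist_force: [0.3, 0.6, -0.1]
opening: 85.4
```

move_arm(
  moves=[0, 0, 2, 0, 0, 0, 1, 0, 0, 2.5, 0, 0, 0, 1, 0, 0, 2.5, 0, 0, 0, 1, 0, 0, 2.5, 0, 0, 0, 1, 0, 0, 2.5, 0, 0, 0, 1, 0, 0, 2.5, 0, 0, 0, 1, 0, 0, 2.5, 0, 0, 0, 1, 0, 0, 1, 0, 0, 0, 1],
)

```text
time_s: 13.62
ee_pos: [629.2, -75.5, 294.9]
eef_rot: [-1.545, -1.187, -1.854]
wrist_force: [0.6, 0.1, 0.5]
opening: 85.4
```

```bash
python3 - <<'E'
from h import *
import cv2
print(observe()['ee_pos'],observe()['qpos'])
for n in("side","top"): cv2.imwrite(f"pics/fin_{n}.png",cv2.resize(cam(n)["pixels"][:,:,::-1],(768,576)))
E
```

```text
[629.20929344 -75.45820118 294.94739175] [ 0.27443893  0.66205468  1.32830213 -0.983095    1.8497584   0.62034579]
```

View pics/fin_side.png

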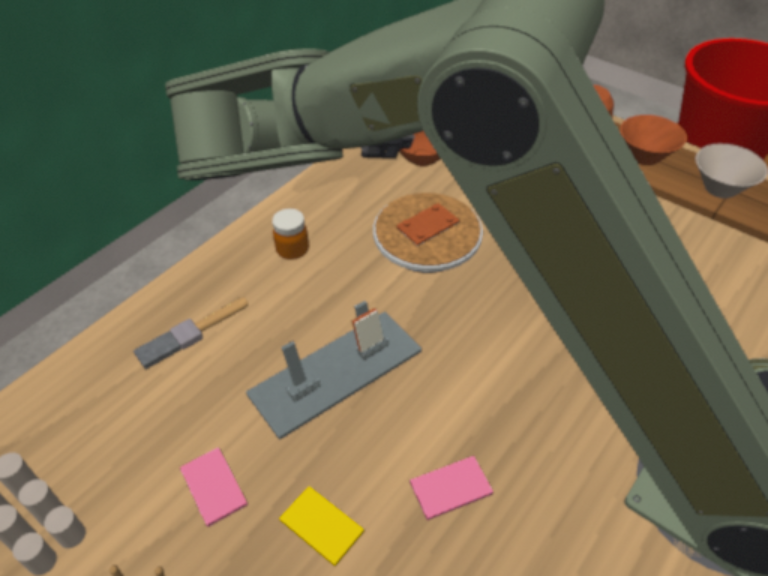

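View pics/fin_top.png

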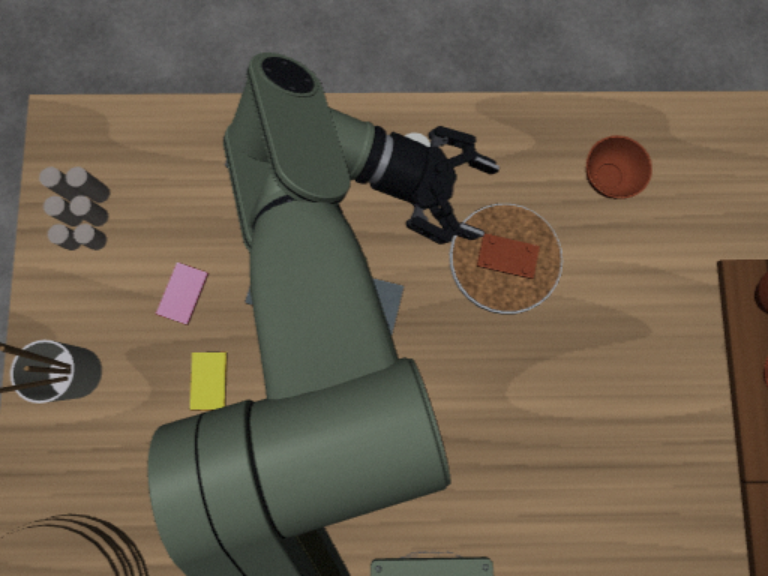

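Side view: the stand lies feet up at (428,224) on the wheel (428,230), with the sample on the easel at (368,330) and the jar at (290,233). In the top view the stand is at (508,256) and the wheel at (506,258). I'll measure the offset before handing in.

```bash
python3 - <<'E'
from h import *
import cv2
from rig import job_done
a=cv2.imread("pics/side0.png")
for n in("side","top"):
    k=cam(n);im=k["pixels"][:,:,::-1].copy();h=cv2.cvtColor(im,cv2.COLOR_BGR2HSV)
    m=np.zeros(h.shape[:2],np.uint8);x,y=proj(k,W)[0].astype(int);m[y-25:y+25,x-30:x+30]=1
    red=(((h[...,0]<9)|(h[...,0]>172))&(h[...,1]>140)).astype(np.uint8)*m
    nn,l,st,ce=cv2.connectedComponentsWithStats(red);i=1+st[1:,4].argmax()
    print(n,st[i],"centre offset mm",(ray(k,ce[i],60)-W)[:2].round(1))
    if n=="side":
        d=cv2.absdiff(a,im).max(2);print("diff sample",d[200:245,234:258].max(),"jar",d[138:174,180:208].max())
        for s in[(a,"0"),(im,"1")]:pass
E
```

```text
Traceback (most recent call last):
ValueError: attempt to get argmax of an empty sequence
```

```bash
python3 - <<'E'
from h import *
import cv2
a=cv2.imread("pics/side0.png")
for n in("side","top"):
    k=cam(n);im=k["pixels"][:,:,::-1].copy()
    x,y=proj(k,W)[0].astype(int);f=im.astype(int)
    ratio=f[...,2]/(f[...,1]+1)
    m=np.zeros(ratio.shape,np.uint8);m[y-25:y+25,x-30:x+30]=1
    red=((ratio>1.85)).astype(np.uint8)*m
    red=cv2.morphologyEx(red,cv2.MORPH_OPEN,np.ones((3,3),np.uint8))
    nn,l,st,ce=cv2.connectedComponentsWithStats(red)
    if nn<2: print(n,f[y,x],f[y-4,x-3]);continue
    i=1+st[1:,4].argmax()
    print(n,st[i],"centre offset mm",(ray(k,ce[i],60)-W)[:2].round(1))
    if n=="side":
        d=cv2.absdiff(a,im).max(2);print("diff sample",d[200:245,234:258].max(),"jar",d[138:174,180:208].max())
E
```

```text
side [267 137  34  23 442] centre offset mm [0.3 0.1]
diff sample 32 jar 35
top [319 157  40  29 770] centre offset mm [0.9 0.7]
```

```bash
python3 -c "
from rig import job_done,observe
print(observe()['time_s'],job_done())"
```

```text
the job is handed in; nothing more can be done
13.8667 None
```

The pot stand is lying glazed face down, feet up, in the middle of the banding wheel, and I handed the job in at 13.9 s of the 35 s allowed.

**What I did:** I gripped the stand by its long edges and turned it over. I set its far short edge on the cork with about 3 N and released it tilted about 12°. It then tipped the rest of the way flat, and I backed the gripper off and raised it clear.

**Last checks:**
- **Position:** both cameras put the stand's centre about 1 mm from the wheel's middle.
- **Way up:** all four feet are visible on top.
- **Sample tile and jar:** both show in the side view where they were at the start. The picture differences there were small (at most about 35 of 255), which I took as noise; I did not measure their positions again.

**One thing went wrong:** the first flip ran into a wrist joint limit. Joint 4 read -1.345 against its -1.34 range end, and the flip stopped short. I worked out the arm's geometry from the measured poses, backed off and brought the stand in from another side. The interface reported no fault then, but I can't tell whether that small overshoot counts against the joint-range rule.

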